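Load the coin tray that fits into the till dock

ROBOT

A 7-joint arm with a two-finger parallel gripper is mounted at the origin on the work surface. World frame = base frame: x ahead of the robot, y to its left, z up, the work surface at z = 0. Lengths are in m, angles in rad, forces in N, time in s.
With the tool pointing down it reaches from about 0.35 to 0.9 m from the base axis. Payload 19.9 kg.
Tool frame: the origin (TCP) lies at the very end of the fingers, on their centre line; the grasp point (between the pads) lies 19 mm behind it (manip.grip_depth is the distance from the TCP to the grasp point, in m); z points along the fingers, y is the line along which they close (so a half turn about z gives the same grasp; the last joint's range is limited). The gripper opens to 94 mm and grips with 3 to 60 N. Pads are 16 mm wide; open, the fingers measure 119 mm over their backs; the gripper's body (75 mm by 177 mm) begins 78 mm behind the grasp point.
Start: joints at [-1.212, 0.417, -0.01, 1.614, 0.005, 1.111, -0.053], TCP at [0.244, 0.575, 0.205] pointing down, gripper open.
Joint ranges: [-2.81, 2.81], [-0.39, 2.02], [-1.27, 1.25], [0.06, 2.57], [-1.19, 4.33], [0.19, 2], [-2.82, 2.82]. Speed limits (rad/s): [1.89, 1.89, 2.39, 2.39, 3.01, 3.01, 3.01].

INTERFACE

Orientations are given as a 3x3 rotation matrix whose columns are the frame's x, y, z axes.
In Python, from rig import sensors, grab_frame, camera_info, workorder, boxes_of, trace, manip gives the robot as it stands.
- The arm moves only by the tool arm_command, never from a script. Its arguments are lists of equal length, an entry for each row: "offset": the shift along the tool's x, y, z in m, a list of three; "rotation": the turn, a rotation vector about the tool's x, y, z in rad, a list of three; "jaw": the finger opening in m, from 0 to 0.094. In form: {"offset": [[tx, ty, tz], ...], "rotation": [[wx, wy, wz], ...], "jaw": [jaw, ...]}. A call has 1 to 8 rows; each row is the pose to reach, as a shift and turn from the pose commanded when the call began, along the tool's axes at that moment; what a row does not reach only later rows make up. A row lasts 1/10 s, in which the tool goes at most 50 mm and 8.59 degrees, less where a joint would pass 70% of its speed; a pose out of reach is approached as far as the arm can. A call with a gripper value outside its range is refused whole. The fingers move at their own pace and stop on an object; "newtons" is the grip in N (left out, the last holds). Time passes only in rows, so rows that repeat a pose let the fingers close. It gives the time, the measured TCP pose, the force, the opening and the grip force at its end, in the units of the state.
- sensors.get_state(): the state, without advancing time (a new reading comes with each control period).
- grab_frame(name): name is "scene" or "top"; returns (picture, depth): 400x640x3 uint8, red, green, blue; 400x640 float32, m along the optical axis (not along the pixel's ray), 0 where there is no reading.
- camera_info(name): a dict with "fx", "fy", "cx", "cy" (pixels), "k1" (the pictures are not rectified: a ray, as slopes to the right and down, at radius r is drawn at 1 + k1 r^2 times it, then the intrinsics apply), "world_from_camera" (4x4, takes a point from camera to world coordinates). Camera axes: x right, y up, looking along -z (the intrinsics and any distortion apply to the point x, -y, -z); pixel columns grow to the right and rows downward; lengths in m; the calibration is good to about 2 mm. A picture is of the moment at which its call begins. camera_info takes no time and is no camera call.
- workorder.close_job(): hands the job in; it is judged then, once.
Trained networks look in the newest picture that a camera, given by its name, has taken for a name from the list of things; names that differ only in an ending like _2 or _b are one class to them, and where a whole thing is asked for, a point or a joint stands for the part that bears it (a point fixed in the world has none). Each returns a list of dicts, best first, with "confidence" (0 to 1); they miss things now and then, are a little off and sometimes report something else, mostly with a low value. They report only what shows in the picture. A call takes as long as a camera call. They do not tell look-alikes from the thing itself.
- boxes_of(camera, thing): "at" ([x, y, z] in m, in world coordinates, good to about 4 mm: the middle of the surface that is visible of it).
- trace(camera, thing): "mask" (400x640 bool, what is visible of it).
The state is a dict: "clock": time; "joint_positions": joint angles; "qvel": joint speeds; "tau": joint torques, N m; "position": TCP position; "tcp_rot": TCP orientation; "wrist_force": force on the tool from outside, world axes, zero at the start; "wrist_torque": the same for the moment, N m; "gripper_width": opening from 0.0 (shut) to 1.0 (fully open); "grasp_force": force on a finger pad.
Only numpy, scipy, OpenCV 4.12 (cv2) and the standard library are available. Lean on these libraries where they do the work, as an engineer would, in place of code of your own. Each camera call takes 0.05 s, during which the arm holds its last target. There are 200 camera calls.

TASK

Three look-alike red coin trays stand on the checkout counter: find the one that fits the blue till dock without being too wide or too loose, set it flat in front of the dock's mouth and slide it in, nose first under the crossbar, until it is fully home against the back stop. Keep the tray level, with its two coin rolls in it, and leave the other trays, the jar, the can, the bottle and the card terminal where they are.

Things in the scene. Friction and masses are not known exactly. Their poses are not given: they have to be found in the camera images.
- tray_mid: The tray that fits the dock (3 mm free each side): red coin tray, 110 long (x) x 80 wide (y), walls 30 high, 4 thick. Grip: a black bar on the middle of its lengthwise divider, 60 long (x), 10 thick (y), top 62 above the underside. Both ends alike. Origin: centre of the underside, z up. About 0.45 kg with its two coin rolls, which lie loose, one each side of the divider.
- tray_wide: Look-alike, too wide for the dock: red coin tray, 110 long (x) x 92 wide (y), walls 30 high, 4 thick. Grip: a black bar on the middle of its lengthwise divider, 60 long (x), 10 thick (y), top 62 above the underside. Both ends alike. Origin: centre of the underside, z up. Its rolls are fixed in it.
- tray_narrow: Look-alike, too narrow (loose in the dock): red coin tray, 110 long (x) x 68 wide (y), walls 30 high, 4 thick. Grip: a black bar on the middle of its lengthwise divider, 60 long (x), 10 thick (y), top 62 above the underside. Both ends alike. Origin: centre of the underside, z up. Its rolls are fixed in it.
- roll_a_center (a point): Centre of a loose paper-wrapped coin roll, 20 diameter, 72 long, lying along the tray on the +y side of tray_mid's divider.
- roll_b_center (a point): Centre of the like coin roll on the -y side of tray_mid's divider.
- dock: Blue and white till dock fixed on the counter, open-topped, without floor (the tray slides on the counter). Origin on the counter; mouth towards its -x, the tray slides in along its +x. Side rails 86 apart inside, 12 thick, 42 high, x = -55 to 69. Lips at 36 to 42 high reach inward to y = +-35; the tray's walls pass under them. Fully home: tray origin at dock x = 2, y = 0.
- dock_mouth (a point): Point on the counter midway between the near ends of the dock's rails (dock x = -55). From here flared guides, 42 high, widen the mouth to about 110 towards the robot, to x = -85. The home tray's near end is 2 mm inside this point.
- dock_bar (a point): Middle of the underside of the dock's crossbar (dock x = -25, 70 above the counter). The bar is 20 wide along x, 12 thick, top 82 above the counter, and spans the rails. The tray's grip passes under it; fingers holding the grip do not.
- dock_stop (a point): Foot of the back stop's inner face (dock x = 57), 42 high: a home tray's far end touches it.
- jar: Bystander: amber jar, yellow cap, 56 diameter, 90 high, upright beside the dock's mouth. Origin: centre of the underside.
- can: Bystander: green can, 56 diameter, 95 high, upright beside the dock's mouth. Origin: centre of the underside.
- bottle: Bystander: tall green bottle, 68 diameter, 220 high, upright. Origin: centre of the underside.
- terminal: Bystander: black card terminal lying flat, 66 (x) x 150 (y) x 33 high. Origin: centre of the underside.
Not all that is in view belongs to the job. What is shaped like the part that bears roll_a_center but black or purple is not meant.

How it is judged:
By the outcome, as a careful person would: the job done as asked, in the order asked, and still so for the second after the job is handed in, with the robot touching nothing.
It also fails if it takes over 54 s, if anything falls off the work surface, if the arm or the gripper's body presses on something with over 40 N, if the wrist force passes 120 N, or if a joint passes its speed limit or range.

## Working session

There is one attempt and no reset: what is moved stays moved. The work goes in short steps, Python scripts to look and compute and a tool call to move; the robot and the scene stay as the last step left them, time stands still between calls to the robot, and variables do not carry over. Pictures are saved under pics/ and viewed, at most 10 in all, crops included, and the job is handed in when it is done.

Besides the shell and the picture viewer there is one more tool, called after ">>>" by a JSON object that holds its "method" and its "body", one argument or row to a line. arm_command: Moves the arm, as the interface text tells. Its arguments: {"type":"object","properties":{"offset":{"type":"array","items":{"type":"array","items":{"type":"number"}}},"rotation":{"type":"array","items":{"type":"array","items":{"type":"number"}}},"jaw":{"type":"array","items":{"type":"number"}},"newtons":{"type":"number"}},"required":["offset","rotation","jaw"]}

```bash
mkdir -p pics; ls
cat > h.py <<'E'
import numpy as np, cv2
from rig import sensors, grab_frame, camera_info, workorder, boxes_of, trace, manip
def cloud(name, depth):
    """world xyz for each pixel"""
    c=camera_info(name); H,W=depth.shape
    K=np.array([[c['fx'],0,c['cx']],[0,c['fy'],c['cy']],[0,0,1.]])
    u,v=np.meshgrid(np.arange(W),np.arange(H))
    p=cv2.undistortPoints(np.stack([u,v],-1).reshape(-1,1,2).astype(float),K,np.array([c['k1'],0,0,0.]))
    p=p.reshape(H,W,2)
    P=np.stack([p[...,0]*depth,-p[...,1]*depth,-depth,np.ones_like(depth)],-1)
    P=P@np.array(c['world_from_camera']).T
    P=P[...,:3]; P[depth==0]=np.nan
    return P
E
python3 - <<'E'
from h import *
ims=[]
for n in ['scene','top']:
    im,d=grab_frame(n); np.savez(f'{n}.npz',im=im,d=d)
    cv2.imwrite(f'pics/{n}0.png',im[...,::-1])
    for t in ['tray_mid','dock','jar','can','bottle','terminal','roll_a_center','dock_bar']:
        print(n,t,[(np.round(b['at'],3).tolist(),round(b['confidence'],2)) for b in boxes_of(n,t)])
print(sensors.get_state()['clock'])
E
```

```text
pics
scene tray_mid [([0.599, -0.341, 0.02], 0.57)]
scene dock [([0.652, 0.05, 0.039], 0.88)]
scene jar [([0.574, 0.165, 0.065], 0.85), ([0.403, -0.049, 0.03], 0.22)]
scene can [([0.638, 0.325, 0.026], 0.72), ([0.564, -0.066, 0.084], 0.7), ([0.656, 0.049, 0.04], 0.22)]
scene bottle [([0.458, -0.401, 0.126], 0.57)]
scene terminal [([0.4, -0.052, 0.032], 0.94)]
scene roll_a_center [([0.605, -0.222, 0.018], 0.69), ([0.582, -0.322, 0.019], 0.67), ([0.459, -0.269, 0.017], 0.65), ([0.655, 0.05, 0.039], 0.59)]
scene dock_bar [([0.656, 0.053, 0.042], 0.73)]
top tray_mid [([0.594, -0.343, 0.022], 0.76), ([0.385, -0.048, 0.025], 0.43)]
top dock [([0.634, 0.062, 0.038], 0.92)]
top jar [([0.638, 0.059, 0.041], 0.58), ([0.58, -0.325, 0.023], 0.52)]
top can [([0.537, -0.06, 0.096], 0.52)]
top bottle [([0.433, -0.389, 0.141], 0.86), ([0.386, -0.051, 0.027], 0.29)]
top terminal []
top roll_a_center [([0.58, -0.325, 0.025], 0.72), ([0.455, -0.268, 0.019], 0.67), ([0.596, -0.223, 0.014], 0.5)]
top dock_bar [([0.64, 0.059, 0.04], 0.56)]
0.9
```

View pics/top0.png

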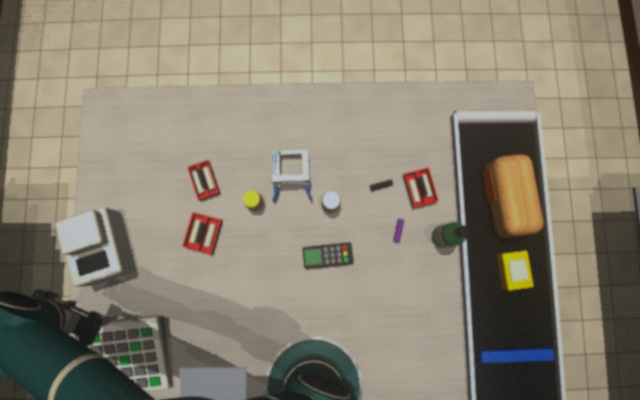

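View pics/scene0.png

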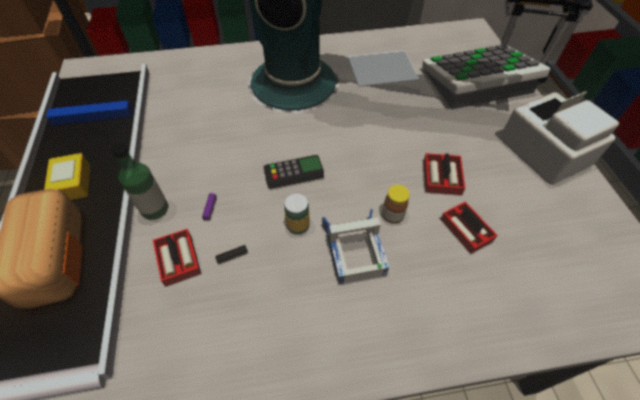

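Top view: the three red trays are at (204,180), (203,233) and (420,188). The dock is at (291,175) with its mouth towards the robot, the jar at (252,200), the can at (331,201) and the terminal at (328,256). The purple and black rolls at (399,230) and (381,185) are decoys. Next I measure the trays.

```bash
cat > m.py <<'E'
from h import *
def rim_rect(P,m,lo=.012,hi=.045):
    q=P[m]; q=q[(q[:,2]>lo)&(q[:,2]<hi)][:,:2]
    (c,s,a)=cv2.minAreaRect((q*1000).astype(np.float32))
    return np.round(c,1),np.round(s,1),round(a,1),len(q)
def redmask(im):
    h=cv2.cvtColor(im,cv2.COLOR_RGB2HSV)
    return (((h[...,0]<8)|(h[...,0]>172))&(h[...,1]>130)&(h[...,2]>60))
E
python3 - <<'E'
from m import *
for n in ['top','scene']:
    z=np.load(n+'.npz'); im,d=z['im'],z['d']; P=cloud(n,d)
    k,l,s,c=cv2.connectedComponentsWithStats(cv2.morphologyEx(redmask(im).astype(np.uint8),cv2.MORPH_CLOSE,np.ones((3,3))))
    for i in range(1,k):
        if s[i,4]>80:
            m=redmask(im)&(l==i); q=P[m]
            if not(.3<np.nanmedian(q[:,0])<.9 and abs(np.nanmedian(q[:,1]))<.5): continue
            print(n,c[i].round(),s[i,4],rim_rect(P,m),'zpct',np.nanpercentile(q[:,2],[5,50,95]).round(3))
            if n=='top':
              # rim rect by undistorted pixel outline at known height z=.03
              pass
z=np.load('top.npz');im=z['im']
cr=[cv2.resize(im[y-30:y+30,x-30:x+30],(260,260),interpolation=cv2.INTER_CUBIC) for x,y in [(204,180),(203,233),(420,188)]]
cv2.imwrite('pics/crop.png',np.hstack(cr)[...,::-1])
E
```

```text
top [203. 180.] 323 (array([625. , 331.4]), array([109.9,  66.9]), 19.0, 219) zpct [0.002 0.023 0.033]
top [420. 187.] 463 (array([ 587.3, -343.8]), array([110.4,  80. ]), 13.0, 309) zpct [0.    0.023 0.033]
top [202. 233.] 597 (array([459.7, 331.9]), array([ 91.8, 107.8]), 74.1, 291) zpct [0.001 0.012 0.033]
scene [444. 176.] 797 (array([462.8, 330.3]), array([ 93.5, 113.3]), 74.5, 608) zpct [0.004 0.022 0.032]
scene [468. 227.] 715 (array([627.4, 330.8]), array([110.9,  70.3]), 19.6, 577) zpct [0.006 0.028 0.033]
scene [176. 259.] 993 (array([ 591.3, -343.9]), array([112.2,  79.4]), 12.9, 714) zpct [0.004 0.023 0.033]
```

View pics/crop.png

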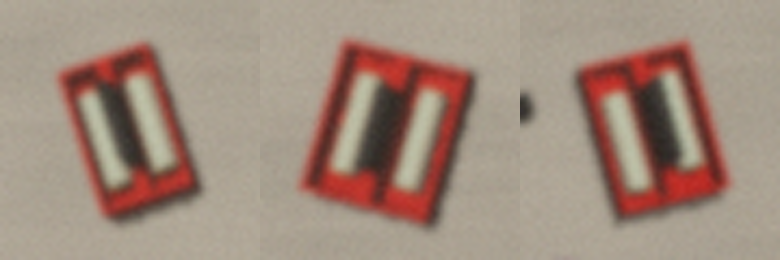

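The right-hand tray (420,188) measures 110 x 80, so it is tray_mid. The one at (203,233) is about 110 x 92 (wide) and the one at (204,180) is about 110 x 68 (narrow). Next I measure the dock.

Run:
```python
from m import *
pl=[]
for n in ['top','scene']:
    im,d=grab_frame(n); P=cloud(n,d); np.savez(n+'.npz',im=im,d=d)
    sel=(P[...,0]>.48)&(P[...,0]<.76)&(P[...,1]>-.12)&(P[...,1]<.22)&(P[...,2]>.01)
    q=P[sel]; c=im[sel]
    pic=np.full((560,680,3),60,np.uint8) # 0.5 mm per px, up=+x,left=+y
    for p,k in zip(q,c):
        r,co=int((.76-p[0])*2000),int((.22-p[1])*2000)
        cv2.circle(pic,(co,r),2,(int(255*min(p[2],.1)/.1),)*3 if False else k[::-1].tolist(),-1)
    pl.append(cv2.resize(pic,(400,330)))
    D=(np.abs(q[:,1]-.06)<.075)&(q[:,0]>.53)
    bar=q[D&(q[:,2]>.074)&(q[:,2]<.09)]
    print(n,'bar',len(bar),cv2.minAreaRect((bar[:,:2]*1000).astype(np.float32)),np.percentile(bar[:,2],[5,50,95]))
    r=q[D&(q[:,2]>.034)&(q[:,2]<.05)]
    print('rails',len(r),cv2.minAreaRect((r[:,:2]*1000).astype(np.float32)),'x',np.percentile(r[:,0],[0,1,99,100]).round(4))
    for lo,hi,ce in [(.08,.1,(.575,.165)),(.085,.105,(.55,-.065))]:
        b=q[(np.hypot(q[:,0]-ce[0],q[:,1]-ce[1])<.05)&(q[:,2]>lo)&(q[:,2]<hi)]
        print('cyl',len(b),cv2.minEnclosingCircle((b[:,:2]*1000).astype(np.float32)),np.median(b[:,2]))
    m=redmask(im)&(P[...,1]<-.25)&(P[...,0]>.4)
    print('tray',rim_rect(P,m))
    t=(P[...,2]>.05)&(P[...,2]<.07)&(np.hypot(P[...,0]-.589,P[...,1]+.344)<.05)
    print('grip',t.sum(),cv2.minAreaRect((P[t][:,:2]*1000).astype(np.float32)),np.percentile(P[t][:,2],[5,50,95]))
    t=(P[...,2]>.02)&(np.hypot(P[...,0]-.4,P[...,1]+.05)<.12)
    print('terminal',cv2.minAreaRect((P[t][:,:2]*1000).astype(np.float32)))
cv2.imwrite('pics/plan.png',np.hstack(pl))
s=sensors.get_state(); print({k:np.round(s[k],4).tolist() for k in ['position','tcp_rot','gripper_width','clock','wrist_force']})
```

```text
top bar 264 ((614.5618896484375, 56.36027145385742), (20.71884536743164, 110.13645935058594), 1.2273550033569336) [0.07648711 0.08131089 0.08614555]
rails 544 ((632.9346313476562, 57.03990173339844), (154.9087371826172, 118.79693603515625), 0.8786349296569824) x [0.5546 0.5579 0.7093 0.7108]
cyl 228 ((551.9328002929688, 172.19314575195312), 25.01399803161621) 0.08910593591041438
cyl 255 ((541.6263427734375, -62.3538703918457), 27.062952041625977) 0.09421520239497982
tray (array([ 587.3, -343.3]), array([109.8,  80.3]), 13.4, 312)
grip 80 ((587.3162841796875, -341.88140869140625), (58.40468215942383, 11.165548324584961), 12.200997352600098) [0.05302653 0.06096706 0.06545407]
terminal ((436.367919921875, -46.41319274902344), (164.9163055419922, 149.93161010742188), 4.76517391204834)
scene bar 480 ((617.3180541992188, 55.334259033203125), (21.38709831237793, 109.73481750488281), 1.2958067655563354) [0.07632927 0.08247847 0.08470824]
rails 1075 ((634.5159912109375, 56.438819885253906), (155.39454650878906, 120.67098999023438), 1.9550648927688599) x [0.5549 0.5621 0.712  0.7131]
cyl 349 ((555.2716064453125, 171.23196411132812), 25.605491638183594) 0.09037464411297325
cyl 412 ((546.0924682617188, -63.87137222290039), 27.388671875) 0.0954520964192282
tray (array([ 608.4, -420.1]), array([111.8, 235.9]), 13.1, 714)
grip 144 ((592.1790161132812, -343.8503723144531), (60.65257263183594, 10.472355842590332), 12.600257873535156) [0.05262033 0.06253449 0.06443239]
terminal ((435.369140625, -47.211891174316406), (162.47760009765625, 149.55950927734375), 5.501699924468994)
{'position': [0.2438, 0.5755, 0.2055], 'tcp_rot': [[-0.9208, 0.3901, 0.0], [0.3901, 0.9208, -0.0001], [-0.0001, -0.0001, -1.0]], 'gripper_width': 0.9974, 'clock': 1.0, 'wrist_force': [-0.9364, -0.0341, 0.4062]}
```

View pics/plan.png

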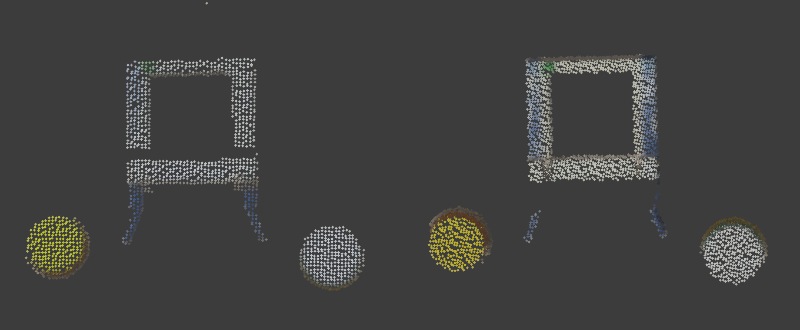

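```bash
cat > go.py <<'E'
import sys
from h import *
from scipy.spatial.transform import Rotation as R
def go(p,head_deg):
    s=sensors.get_state(); T=np.array(s['tcp_rot'])
    a=np.radians(head_deg); G=np.array([[np.cos(a),np.sin(a),0],[np.sin(a),-np.cos(a),0],[0,0,-1.]])
    o=T.T@(np.array(p)-s['position']); w=R.from_matrix(T.T@G).as_rotvec()
    print('offset',o.round(4).tolist(),'rot',w.round(4).tolist(),'clock',s['clock'],'pos',np.round(s['position'],4).tolist(),
      'head',round(float(np.degrees(np.arctan2(T[1,0],T[0,0]))),2),'F',np.round(s['wrist_force'],1).tolist(),'w',round(s['gripper_width'],3),'g',np.round(s['grasp_force'],1), 'q',np.round(s['joint_positions'],2).tolist())
if __name__=='__main__': go([float(v) for v in sys.argv[1:4]],float(sys.argv[4]))
E
python3 go.py .4 .12 .26 95; python3 go.py .585 -.344 .2 12.6
```

```text
offset [-0.3215, -0.3584, -0.0545] rot [-0.0, 0.0001, 1.0828] clock 1.0 pos [0.2438, 0.5755, 0.2055] head 157.04 F [-0.9, -0.0, 0.4] w 0.997 g 0.0 q [-1.21, 0.42, -0.01, 1.61, 0.0, 1.11, -0.05]
offset [-0.6728, -0.7135, 0.0055] rot [0.0, 0.0001, 2.5209] clock 1.0 pos [0.2438, 0.5755, 0.2055] head 157.04 F [-0.9, -0.0, 0.4] w 0.997 g 0.0 q [-1.21, 0.42, -0.01, 1.61, 0.0, 1.11, -0.05]
```

>>> {"method": "arm_command", "body": {
  "offset": [
    [-0.04,-0.045,-0.03],
    [-0.08,-0.09,-0.054],
    [-0.12,-0.134,-0.054],
    [-0.16,-0.179,-0.054],
    [-0.2,-0.224,-0.054],
    [-0.24,-0.269,-0.054],
    [-0.28,-0.314,-0.054],
    [-0.32,-0.358,-0.054]
  ],
  "rotation": [
    [0,0,0.135],
    [0,0,0.27],
    [0,0,0.405],
    [0,0,0.54],
    [0,0,0.675],
    [0,0,0.81],
    [0,0,0.945],
    [0,0,1.08]
  ],
  "jaw": [0.05,0.05,0.05,0.05,0.05,0.05,0.05,0.05]
}}

```text
clock: 1.8
position: [0.3698, 0.2041, 0.2594]
tcp_rot: [[-0.085, 0.996, 0.0], [0.996, 0.085, 0.001], [0.001, 0.0, -1.0]]
wrist_force: [1.3, 0.4, -0.3]
gripper_width: 0.531
grasp_force: 0.0
```

```bash
python3 go.py .585 -.344 .2 12.6
```

```text
offset [-0.5644, 0.1681, 0.059] rot [-0.0002, -0.0009, 1.4355] clock 1.8 pos [0.3698, 0.2041, 0.2594] head 94.85 F [1.3, 0.4, -0.3] w 0.531 g 0.0 q [-0.91, -0.02, 0.33, 2.02, 0.01, 1.14, -0.5]
```

>>> {"method": "arm_command", "body": {
  "offset": [
    [-0.07,0.02,0],
    [-0.14,0.04,0],
    [-0.2,0.06,0],
    [-0.27,0.08,0],
    [-0.34,0.1,0],
    [-0.4,0.12,0],
    [-0.48,0.14,0],
    [-0.48,0.14,0]
  ],
  "rotation": [
    [0,0,0.15],
    [0,0,0.3],
    [0,0,0.45],
    [0,0,0.6],
    [0,0,0.75],
    [0,0,0.9],
    [0,0,1.05],
    [0,0,1.2]
  ],
  "jaw": [0.05,0.05,0.05,0.05,0.05,0.05,0.05,0.05]
}}

```text
clock: 2.6
position: [0.5169, -0.168, 0.2595]
tcp_rot: [[0.898, 0.44, 0.001], [0.44, -0.898, -0.0], [0.001, 0.001, -1.0]]
wrist_force: [0.7, 1.7, 0.3]
gripper_width: 0.534
grasp_force: 0.0
```

>>> {"method": "arm_command", "body": {
  "offset": [
    [0,0,0],
    [0,0,0],
    [0,0,0]
  ],
  "rotation": [
    [0,0,0],
    [0,0,0],
    [0,0,0]
  ],
  "jaw": [0.05,0.05,0.05]
}}

```text
clock: 2.9
position: [0.5163, -0.1651, 0.2591]
tcp_rot: [[0.895, 0.446, -0.0], [0.446, -0.895, 0.0], [0.0, -0.001, -1.0]]
wrist_force: [0.4, 0.5, -0.6]
gripper_width: 0.534
grasp_force: 0.0
```

```bash
python3 go.py .588 -.3435 .2 12.6
```

```text
offset [-0.0154, 0.1917, 0.059] rot [-0.0005, -0.0, 0.2428] clock 2.9 pos [0.5163, -0.1651, 0.2591] head 26.51 F [0.4, 0.5, -0.6] w 0.534 g 0.0 q [-0.39, 0.28, 0.78, 1.78, -0.21, 1.17, -0.65]
```

>>> {"method": "arm_command", "body": {
  "offset": [
    [-0.004,0.048,0],
    [-0.008,0.096,0.01],
    [-0.012,0.144,0.03],
    [-0.0154,0.192,0.059],
    [-0.0154,0.192,0.059],
    [-0.0154,0.192,0.059],
    [-0.0154,0.192,0.059]
  ],
  "rotation": [
    [0,0,0.06],
    [0,0,0.12],
    [0,0,0.18],
    [0,0,0.243],
    [0,0,0.243],
    [0,0,0.243],
    [0,0,0.243]
  ],
  "jaw": [0.05,0.05,0.05,0.05,0.05,0.05,0.05]
}}

```text
clock: 3.6
position: [0.5884, -0.3433, 0.2011]
tcp_rot: [[0.976, 0.218, 0.001], [0.218, -0.976, 0.0], [0.001, -0.0, -1.0]]
wrist_force: [0.9, 0.2, 0.3]
gripper_width: 0.529
grasp_force: 0.0
```

```bash
python3 go.py .589 -.3435 .038 12.6;python3 - <<'E'
from m import *
for n in ['top','scene']:
    im,d=grab_frame(n); P=cloud(n,d)
    cv2.imwrite(f'pics/{n}1.png',im[...,::-1])
    m=redmask(im)&(P[...,1]<-.25)&(P[...,1]>-.42)&(P[...,0]>.5)&(P[...,0]<.68)
    print(n,rim_rect(P,m))
im=cv2.imread('pics/scene1.png'); cv2.imwrite('pics/s1c.png',cv2.resize(im[150:350,60:320],(780,600)))
E
```

```text
offset [0.0003, 0.0004, 0.1631] rot [-0.0002, -0.0012, 0.0004] clock 3.6 pos [0.5884, -0.3433, 0.2011] head 12.62 F [0.9, 0.2, 0.3] w 0.529 g 0.0 q [-0.02, 0.63, 0.77, 1.48, -0.46, 1.21, -0.53]
top (array([ 629.1, -300.1]), array([ 6.7, 14.4]), 43.3, 12)
scene (array([ 590.4, -344.4]), array([113.3,  80. ]), 13.2, 689)
```

View pics/s1c.png

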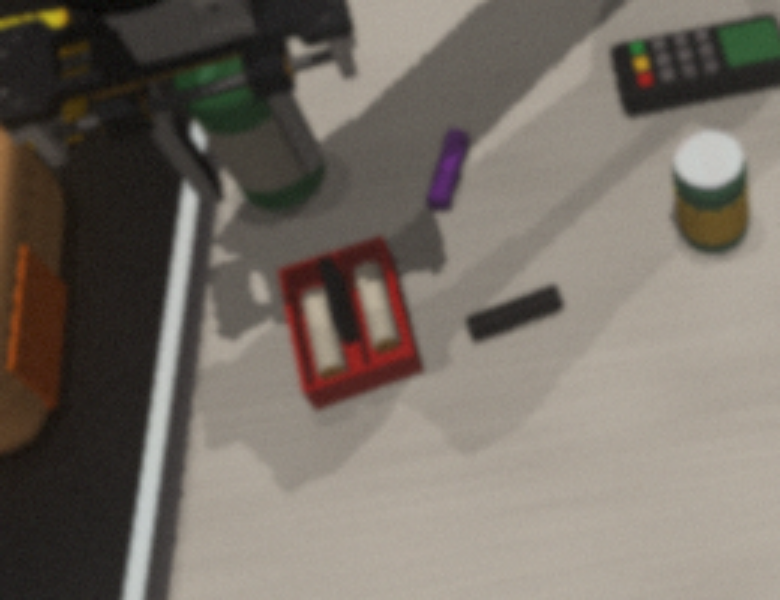

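The gripper is above tray_mid, with its fingers at crop (340,50) and (185,160). The rolls and bar are visible in the tray at (345,310) and the bottle is clear. Now I descend.

>>> {"method": "arm_command", "body": {
  "offset": [
    [0,0,0.04],
    [0,0,0.08],
    [0,0,0.12],
    [0,0,0.145],
    [0,0,0.163],
    [0,0,0.163],
    [0,0,0.163],
    [0,0,0.163]
  ],
  "rotation": [
    [0,0,0],
    [0,0,0],
    [0,0,0],
    [0,0,0],
    [0,0,0],
    [0,0,0],
    [0,0,0],
    [0,0,0]
  ],
  "jaw": [0.05,0.05,0.05,0.05,0.05,0.05,0.05,0.05]
}}

```text
clock: 4.5
position: [0.5888, -0.3453, 0.0391]
tcp_rot: [[0.976, 0.216, 0.002], [0.216, -0.976, -0.001], [0.002, 0.002, -1.0]]
wrist_force: [0.4, 0.3, 0.3]
gripper_width: 0.528
grasp_force: 0.0
```

>>> {"method": "arm_command", "body": {
  "offset": [
    [0,0,0],
    [0,0,0],
    [0,0,0],
    [0,0,0],
    [0,0,0],
    [0,0,0],
    [0,0,0],
    [0,0,0]
  ],
  "rotation": [
    [0,0,0],
    [0,0,0],
    [0,0,0],
    [0,0,0],
    [0,0,0],
    [0,0,0],
    [0,0,0],
    [0,0,0]
  ],
  "jaw": [0.03,0.015,0.0,0.0,0.0,0.0,0.0,0.0],
  "newtons": 35
}}

```text
clock: 5.3
position: [0.588, -0.3448, 0.0372]
tcp_rot: [[0.976, 0.216, -0.0], [0.216, -0.976, 0.0], [-0.0, -0.0, -1.0]]
wrist_force: [-0.7, 0.7, 2.7]
gripper_width: 0.104
grasp_force: 35.0
```

```bash
python3 go.py .589 -.3435 .12 12.6
```

```text
offset [0.0013, -0.0011, -0.0828] rot [-0.0001, 0.0, -0.002] clock 5.3 pos [0.588, -0.3448, 0.0372] head 12.48 F [-0.7, 0.7, 2.7] w 0.104 g 35.0 q [0.04, 0.81, 0.67, 1.59, -0.58, 0.95, -0.44]
```

>>> {"method": "arm_command", "body": {
  "offset": [
    [0,0,-0.01],
    [0,0,-0.03],
    [0,0,-0.055],
    [0,0,-0.085],
    [0,0,-0.115],
    [0,0,-0.14],
    [0,0,-0.153],
    [0,0,-0.153]
  ],
  "rotation": [
    [0,0,0],
    [0,0,0],
    [0,0,0],
    [0,0,0],
    [0,0,0],
    [0,0,0],
    [0,0,0],
    [0,0,0]
  ],
  "jaw": [0,0,0,0,0,0,0,0]
}}

```text
clock: 6.1
position: [0.5883, -0.3453, 0.1917]
tcp_rot: [[0.976, 0.216, 0.002], [0.216, -0.976, -0.001], [0.002, 0.001, -1.0]]
wrist_force: [-0.0, -0.5, -6.0]
gripper_width: 0.107
grasp_force: 35.0
```

Run:
```python
import sys; sys.argv=['x']
from go import *
a=np.radians(1.25); O=np.array([.641,.0563])
p=O-.141*np.array([np.cos(a),np.sin(a)]); print(p)
go([*p,.19],1.25)
```

```text
[0.50003355 0.0532241 ]
offset [-0.0001, -0.4082, 0.0012] rot [0.0012, -0.0019, 0.1959] clock 6.1 pos [0.5883, -0.3453, 0.1917] head 12.47 F [-0.0, -0.5, -6.0] w 0.107 g 35.0 q [-0.01, 0.64, 0.77, 1.49, -0.47, 1.19, -0.52]
```

>>> {"method": "arm_command", "body": {
  "offset": [
    [0,-0.012,0],
    [0,-0.035,0],
    [0,-0.06,0],
    [0,-0.09,0],
    [0,-0.12,0],
    [0,-0.15,0],
    [0,-0.18,0],
    [0,-0.21,0]
  ],
  "rotation": [
    [0,0,0.01],
    [0,0,0.02],
    [0,0,0.03],
    [0,0,0.045],
    [0,0,0.06],
    [0,0,0.075],
    [0,0,0.09],
    [0,0,0.1]
  ],
  "jaw": [0,0,0,0,0,0,0,0]
}}

```text
clock: 6.9
position: [0.5412, -0.1377, 0.1886]
tcp_rot: [[0.993, 0.117, -0.002], [0.117, -0.993, 0.0], [-0.002, -0.001, -1.0]]
wrist_force: [-0.0, -0.1, -4.1]
gripper_width: 0.104
grasp_force: 35.0
```

>>> {"method": "arm_command", "body": {
  "offset": [
    [0.003,-0.03,0],
    [0.006,-0.06,0],
    [0.009,-0.09,0],
    [0.012,-0.12,0],
    [0.015,-0.15,0],
    [0.018,-0.175,0],
    [0.019,-0.192,0],
    [0.019,-0.197,0]
  ],
  "rotation": [
    [0,0,0.015],
    [0,0,0.03],
    [0,0,0.045],
    [0,0,0.06],
    [0,0,0.075],
    [0,0,0.085],
    [0,0,0.096],
    [0,0,0.096]
  ],
  "jaw": [0,0,0,0,0,0,0,0]
}}

```text
clock: 7.7
position: [0.5369, 0.0606, 0.1887]
tcp_rot: [[1.0, 0.024, -0.002], [0.024, -1.0, -0.0], [-0.002, 0.0, -1.0]]
wrist_force: [-0.9, -0.1, -5.0]
gripper_width: 0.106
grasp_force: 35.0
```

>>> {"method": "arm_command", "body": {
  "offset": [
    [0,0,0],
    [0,0,0],
    [0,0,0]
  ],
  "rotation": [
    [0,0,0],
    [0,0,0],
    [0,0,0]
  ],
  "jaw": [0,0,0]
}}

```text
clock: 8.0
position: [0.5381, 0.0569, 0.19]
tcp_rot: [[1.0, 0.02, -0.0], [0.02, -1.0, -0.0], [-0.0, 0.0, -1.0]]
wrist_force: [-0.2, 0.2, -5.7]
gripper_width: 0.106
grasp_force: 35.0
```

Run:
```python
import sys; sys.argv=['x']
from go import *
from m import *
go([.5,.0532,.0382],1.25)
for n in ['top','scene']:
    im,d=grab_frame(n); P=cloud(n,d)
    cv2.imwrite(f'pics/{n}2.png',im[...,::-1])
    m=redmask(im)&(P[...,1]<.15)&(P[...,1]>-.06)&(P[...,0]>.4)&(P[...,0]<.6)
    print(n,rim_rect(P,m,.13,.2), P[m][:,2][:0])
im=cv2.imread('pics/scene2.png'); cv2.imwrite('pics/s2c.png',cv2.resize(im[80:330,220:520],(720,600)))
```

```text
offset [-0.0382, 0.0028, 0.1518] rot [0.0003, 0.0002, -0.0014] clock 8.0 pos [0.5381, 0.0569, 0.19] head 1.17 F [-0.2, 0.2, -5.7] w 0.106 g 35.0 q [-0.85, 0.39, 0.87, 1.86, -0.34, 1.05, -1.4]
top (array([504.3,  22.2]), array([ 9.2, 38.2]), 89.1, 41) []
scene (array([541. ,  55.5]), array([112.9,  80.2]), 1.2, 833) []
```

View pics/s2c.png

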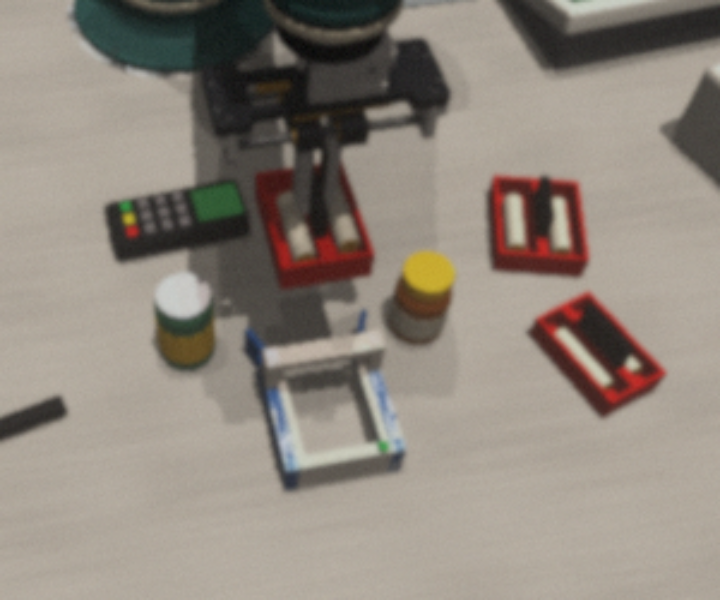

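The tray hangs level with both rolls in it at crop (315,225). The dock is ahead at (330,410), and the can (185,320), jar (422,298) and terminal (175,218) are clear. Now I move back and down.

>>> {"method": "arm_command", "body": {
  "offset": [
    [-0.01,0.001,0],
    [-0.03,0.002,0.015],
    [-0.043,0.0027,0.04],
    [-0.043,0.0027,0.07],
    [-0.043,0.0027,0.1],
    [-0.043,0.0027,0.125],
    [-0.043,0.0027,0.14],
    [-0.043,0.0027,0.146]
  ],
  "rotation": [
    [0,0,0],
    [0,0,0],
    [0,0,0],
    [0,0,0],
    [0,0,0],
    [0,0,0],
    [0,0,0],
    [0,0,0]
  ],
  "jaw": [0,0,0,0,0,0,0,0]
}}

```text
clock: 8.9
position: [0.4947, 0.0539, 0.0433]
tcp_rot: [[1.0, 0.021, -0.001], [0.021, -1.0, -0.001], [-0.001, 0.001, -1.0]]
wrist_force: [-0.0, -0.1, -4.3]
gripper_width: 0.105
grasp_force: 35.0
```

>>> {"method": "arm_command", "body": {
  "offset": [
    [0,0,0.003],
    [0,0,0.006],
    [0,0,0.007],
    [0,0,0.007]
  ],
  "rotation": [
    [0,0,0],
    [0,0,0],
    [0,0,0],
    [0,0,0]
  ],
  "jaw": [0,0,0,0]
}}

```text
clock: 9.3
position: [0.4956, 0.0544, 0.0375]
tcp_rot: [[1.0, 0.022, 0.001], [0.022, -1.0, 0.0], [0.001, -0.0, -1.0]]
wrist_force: [0.3, 0.1, -5.8]
gripper_width: 0.101
grasp_force: 35.0
```

Run:
```python
import sys; sys.argv=['x']
from go import *
from m import *
go([.594,.0557,.0372],1.25)
for n in ['top','scene']:
    im,d=grab_frame(n); P=cloud(n,d)
    m=redmask(im)&(P[...,1]<.15)&(P[...,1]>-.06)&(P[...,0]>.4)&(P[...,0]<.6)
    print(n,rim_rect(P,m))
    q=P.reshape(-1,3); D=(np.abs(q[:,1]-.06)<.07)&(q[:,0]>.58)&(q[:,0]<.65)
    bar=q[D&(q[:,2]>.074)&(q[:,2]<.09)]
    print(n,'bar',len(bar),cv2.minAreaRect((bar[:,:2]*1000).astype(np.float32)))
```

```text
offset [0.0984, 0.0009, 0.0004] rot [-0.0002, -0.0007, 0.0001] clock 9.3 pos [0.4956, 0.0544, 0.0375] head 1.26 F [0.3, 0.1, -5.8] w 0.101 g 35.0 q [-0.75, 0.54, 0.71, 2.07, -0.54, 0.72, -1.24]
top (array([456. ,  18.4]), array([ 9.8, 30. ]), 65.4, 13)
top bar 205 ((614.51318359375, 53.13130569458008), (20.752283096313477, 103.69078063964844), 1.0681301355361938)
scene (array([500.2,  52.7]), array([110.1,  80.5]), 1.6, 404)
scene bar 486 ((617.3355712890625, 55.53533935546875), (22.71996307373047, 110.12589263916016), 1.1025364398956299)
```

>>> {"method": "arm_command", "body": {
  "offset": [
    [0,0,0.001],
    [0,0,0.0015],
    [0,0,0.002],
    [0,0,0.002]
  ],
  "rotation": [
    [0,0,0],
    [0,0,0],
    [0,0,0],
    [0,0,0]
  ],
  "jaw": [0,0,0,0]
}}

```text
clock: 9.8
position: [0.4959, 0.0544, 0.0368]
tcp_rot: [[1.0, 0.022, 0.001], [0.022, -1.0, 0.002], [0.001, -0.002, -1.0]]
wrist_force: [-13.6, 0.3, 42.6]
gripper_width: 0.105
grasp_force: 35.0
```

>>> {"method": "arm_command", "body": {
  "offset": [
    [0.004,0,0],
    [0.01,0,0],
    [0.016,0,0],
    [0.022,0,0],
    [0.028,0,0],
    [0.034,0,0],
    [0.04,0,0],
    [0.04,0,0]
  ],
  "rotation": [
    [0,0,0],
    [0,0,0],
    [0,0,0],
    [0,0,0],
    [0,0,0],
    [0,0,0],
    [0,0,0],
    [0,0,0]
  ],
  "jaw": [0,0,0,0,0,0,0,0]
}}

```text
clock: 10.6
position: [0.5353, 0.0551, 0.036]
tcp_rot: [[1.0, 0.022, -0.001], [0.022, -1.0, 0.001], [-0.001, -0.001, -1.0]]
wrist_force: [-9.0, -0.3, 18.6]
gripper_width: 0.106
grasp_force: 35.0
```

```bash
python3 go.py .583 .0557 .036 1.25
```

```text
offset [0.0477, 0.0005, -0.0001] rot [-0.0008, 0.0009, -0.0002] clock 10.6 pos [0.5353, 0.0551, 0.036] head 1.24 F [-9.0, -0.3, 18.6] w 0.106 g 35.0 q [-0.7, 0.6, 0.69, 1.97, -0.55, 0.76, -1.23]
```

>>> {"method": "arm_command", "body": {
  "offset": [
    [0.004,0,-0.0005],
    [0.01,0,-0.0007],
    [0.016,0,-0.0007],
    [0.022,0,-0.0007],
    [0.028,0,-0.0007],
    [0.034,0,-0.0007],
    [0.04,0,-0.0007],
    [0.04,0,-0.0007]
  ],
  "rotation": [
    [0,0,0],
    [0,0,0],
    [0,0,0],
    [0,0,0],
    [0,0,0],
    [0,0,0],
    [0,0,0],
    [0,0,0]
  ],
  "jaw": [0,0,0,0,0,0,0,0]
}}

```text
clock: 11.4
position: [0.5765, 0.056, 0.036]
tcp_rot: [[1.0, 0.022, 0.001], [0.022, -1.0, -0.0], [0.001, 0.0, -1.0]]
wrist_force: [1.3, 0.6, 1.4]
gripper_width: 0.106
grasp_force: 35.0
```

```bash
python3 go.py .583 .0557 .036 1.25
```

```text
offset [0.0065, 0.0005, 0.0] rot [0.0003, -0.0011, 0.0] clock 11.4 pos [0.5765, 0.056, 0.036] head 1.25 F [1.3, 0.6, 1.4] w 0.106 g 35.0 q [-0.66, 0.66, 0.68, 1.87, -0.56, 0.81, -1.23]
```

>>> {"method": "arm_command", "body": {
  "offset": [
    [0.004,0,0],
    [0.0065,0,0],
    [0.0065,0,0],
    [0.0065,0,0],
    [0.0065,0,0],
    [0.0065,0,0],
    [0.0065,0,0]
  ],
  "rotation": [
    [0,0,0],
    [0,0,0],
    [0,0,0],
    [0,0,0],
    [0,0,0],
    [0,0,0],
    [0,0,0]
  ],
  "jaw": [0,0,0,0.015,0.025,0.03,0.03]
}}

```text
clock: 12.1
position: [0.5819, 0.0562, 0.0358]
tcp_rot: [[1.0, 0.022, 0.0], [0.022, -1.0, -0.0], [0.0, 0.0, -1.0]]
wrist_force: [1.0, -0.2, -0.0]
gripper_width: 0.317
grasp_force: 0.0
```

>>> {"method": "arm_command", "body": {
  "offset": [
    [0,0,-0.015],
    [0,0,-0.035],
    [0,0,-0.055],
    [-0.025,0,-0.06],
    [-0.05,0,-0.06],
    [-0.075,0,-0.06],
    [-0.09,0,-0.06],
    [-0.09,0,-0.06]
  ],
  "rotation": [
    [0,0,0],
    [0,0,0],
    [0,0,0],
    [0,0,0],
    [0,0,0],
    [0,0,0],
    [0,0,0],
    [0,0,0]
  ],
  "jaw": [0.03,0.03,0.03,0.03,0.0,0.0,0.0,0.0]
}}

```text
clock: 12.9
position: [0.4907, 0.0545, 0.0967]
tcp_rot: [[1.0, 0.022, -0.0], [0.022, -1.0, 0.001], [-0.0, -0.001, -1.0]]
wrist_force: [0.2, -0.4, -0.4]
gripper_width: 0.02
grasp_force: 0.0
```

Run:
```python
import sys; sys.argv=['x']
from go import *
from m import *
go([.497,.0535,.018],1.25)
for n in ['top','scene']:
    im,d=grab_frame(n); P=cloud(n,d)
    cv2.imwrite(f'pics/{n}3.png',im[...,::-1])
    m=redmask(im)&(P[...,1]<.15)&(P[...,1]>-.06)&(P[...,0]>.4)&(P[...,0]<.75)
    print(n,rim_rect(P,m), np.nanpercentile(P[m][:,0],[1,99]))
im=cv2.imread('pics/scene3.png'); cv2.imwrite('pics/s3c.png',cv2.resize(im[130:300,250:450],(700,595)))
```

```text
offset [0.0063, 0.0012, 0.0787] rot [-0.0014, 0.0001, -0.0001] clock 12.9 pos [0.4907, 0.0545, 0.0967] head 1.25 F [0.2, -0.4, -0.4] w 0.02 g 0.0 q [-0.83, 0.43, 0.8, 2.05, -0.43, 0.83, -1.32]
top (array([0., 0.]), array([0., 0.]), 0.0, 0) nan
scene (array([581.9,  54. ]), array([111.1,  80. ]), 0.7, 393) [0.52713549 0.63729544]
  return np.nanmean(a, axis, out=out, keepdims=keepdims)
```

View pics/s3c.png

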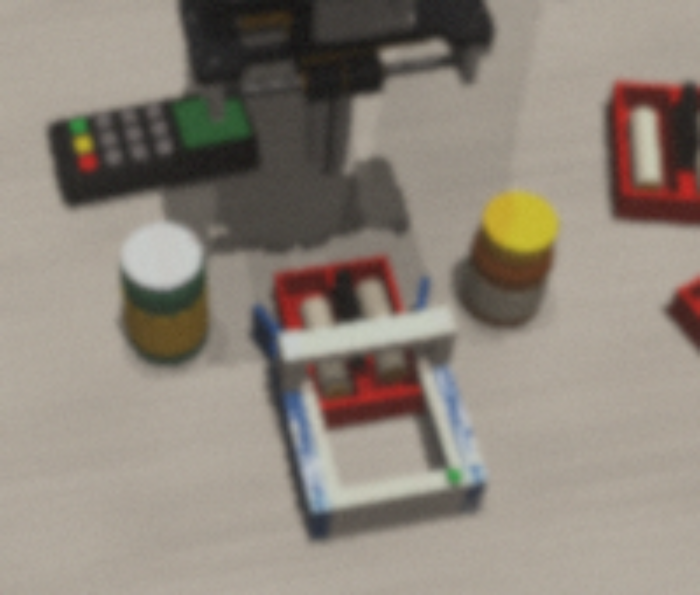

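The tray is level between the guides, under the crossbar, with its nose at crop (370,405) and both rolls in. The gripper is behind it. Now I descend behind the rear wall and push.

>>> {"method": "arm_command", "body": {
  "offset": [
    [0,0.001,0.03],
    [0,0.001,0.055],
    [0,0.001,0.072],
    [0,0.001,0.078],
    [0,0.001,0.078],
    [0.006,0.001,0.078],
    [0.012,0.001,0.078],
    [0.018,0.001,0.078]
  ],
  "rotation": [
    [0,0,0],
    [0,0,0],
    [0,0,0],
    [0,0,0],
    [0,0,0],
    [0,0,0],
    [0,0,0],
    [0,0,0]
  ],
  "jaw": [0,0,0,0,0,0,0,0]
}}

```text
clock: 13.8
position: [0.5111, 0.0539, 0.0185]
tcp_rot: [[1.0, 0.022, 0.001], [0.022, -1.0, 0.0], [0.001, -0.0, -1.0]]
wrist_force: [0.6, 0.8, -0.5]
gripper_width: 0.005
grasp_force: 0.0
```

>>> {"method": "arm_command", "body": {
  "offset": [
    [0.005,0,0],
    [0.01,0,0],
    [0.015,0,0],
    [0.02,0,0],
    [0.025,0,0],
    [0.03,0,0],
    [0.035,0,0],
    [0.04,0,0]
  ],
  "rotation": [
    [0,0,0],
    [0,0,0],
    [0,0,0],
    [0,0,0],
    [0,0,0],
    [0,0,0],
    [0,0,0],
    [0,0,0]
  ],
  "jaw": [0,0,0,0,0,0,0,0]
}}

```text
clock: 14.6
position: [0.5496, 0.0545, 0.0177]
tcp_rot: [[1.0, 0.022, -0.001], [0.022, -1.0, 0.0], [-0.001, -0.0, -1.0]]
wrist_force: [-6.3, -0.3, 4.7]
gripper_width: 0.002
grasp_force: 2.8
```

```bash
cat > see.py <<'E'
import sys; sys.argv=['x']
from go import *
from m import *
go([.58,.0548,.018],1.25)
im,d=grab_frame('scene'); P=cloud('scene',d); cv2.imwrite('pics/see.png',im[...,::-1])
m=redmask(im)&(P[...,1]<.15)&(P[...,1]>-.06)&(P[...,0]>.4)&(P[...,0]<.75)
print(rim_rect(P,m), np.nanpercentile(P[m][:,0],[1,99]))
E
python3 see.py
```

```text
offset [0.0304, 0.0004, -0.0003] rot [-0.0001, 0.0014, 0.0] clock 14.6 pos [0.5496, 0.0545, 0.0177] head 1.25 F [-6.3, -0.3, 4.7] w 0.002 g 2.8 q [-0.67, 0.65, 0.67, 1.94, -0.58, 0.75, -1.21]
(array([615.1,  55.9]), array([113. ,  80.1]), 2.0, 324) [0.54237312 0.67074155]
```

>>> {"method": "arm_command", "body": {
  "offset": [
    [0.004,0,0],
    [0.008,0,0],
    [0.012,0,0],
    [0.016,0,0],
    [0.02,0,0],
    [0.023,0,0],
    [0.025,0,0],
    [0.025,0,0]
  ],
  "rotation": [
    [0,0,0],
    [0,0,0],
    [0,0,0],
    [0,0,0],
    [0,0,0],
    [0,0,0],
    [0,0,0],
    [0,0,0]
  ],
  "jaw": [0,0,0,0,0,0,0,0]
}}

```text
clock: 15.45
position: [0.5753, 0.055, 0.0179]
tcp_rot: [[1.0, 0.022, 0.001], [0.022, -1.0, -0.0], [0.001, 0.0, -1.0]]
wrist_force: [-0.6, 0.0, -1.0]
gripper_width: 0.002
grasp_force: 0.0
```

```bash
python3 see.py
```

```text
offset [0.0047, 0.0003, -0.0001] rot [0.0002, -0.0006, -0.0002] clock 15.45 pos [0.5753, 0.055, 0.0179] head 1.24 F [-0.6, 0.0, -1.0] w 0.002 g 0.0 q [-0.65, 0.68, 0.66, 1.88, -0.58, 0.78, -1.22]
(array([641.3,  60.8]), array([91.6, 41.7]), 15.6, 57) [0.58898702 0.68972135]
```

Small steps now, watching the force.

>>> {"method": "arm_command", "body": {
  "offset": [
    [0.001,0,0],
    [0.002,0,0],
    [0.003,0,0],
    [0.003,0,0]
  ],
  "rotation": [
    [0,0,0],
    [0,0,0],
    [0,0,0],
    [0,0,0]
  ],
  "jaw": [0,0,0,0]
}}

```text
clock: 15.9
position: [0.5776, 0.0551, 0.0179]
tcp_rot: [[1.0, 0.022, -0.0], [0.022, -1.0, 0.0], [-0.0, -0.0, -1.0]]
wrist_force: [-3.4, 0.7, 4.2]
gripper_width: 0.004
grasp_force: 2.2
```

>>> {"method": "arm_command", "body": {
  "offset": [
    [0.0007,0,0],
    [0.0014,0,0],
    [0.0014,0,0]
  ],
  "rotation": [
    [0,0,0],
    [0,0,0],
    [0,0,0]
  ],
  "jaw": [0,0,0]
}}

```text
clock: 16.2
position: [0.5789, 0.0551, 0.0178]
tcp_rot: [[1.0, 0.022, -0.001], [0.022, -1.0, 0.0], [-0.001, -0.0, -1.0]]
wrist_force: [-5.0, -0.1, 3.9]
gripper_width: 0.007
grasp_force: 2.5
```

>>> {"method": "arm_command", "body": {
  "offset": [
    [0.001,0,0],
    [0.0015,0,0],
    [0.0015,0,0]
  ],
  "rotation": [
    [0,0,0],
    [0,0,0],
    [0,0,0]
  ],
  "jaw": [0,0,0]
}}

```text
clock: 16.5
position: [0.579, 0.0551, 0.0176]
tcp_rot: [[1.0, 0.022, -0.003], [0.022, -1.0, 0.0], [-0.003, -0.0, -1.0]]
wrist_force: [-13.7, 0.3, 11.6]
gripper_width: 0.006
grasp_force: 7.2
```

>>> {"method": "arm_command", "body": {
  "offset": [
    [0.001,0,0],
    [0.0015,0,0],
    [0.0015,0,0]
  ],
  "rotation": [
    [0,0,0],
    [0,0,0],
    [0,0,0]
  ],
  "jaw": [0,0,0]
}}

```text
clock: 16.8
position: [0.5791, 0.0551, 0.0174]
tcp_rot: [[1.0, 0.022, -0.006], [0.022, -1.0, 0.001], [-0.006, -0.001, -1.0]]
wrist_force: [-23.4, 0.2, 19.0]
gripper_width: 0.004
grasp_force: 12.0
```

```bash
python3 see.py
```

```text
offset [0.0009, 0.0004, -0.0006] rot [-0.0009, 0.0062, -0.0002] clock 16.8 pos [0.5791, 0.0551, 0.0174] head 1.24 F [-23.4, 0.2, 19.0] w 0.004 g 12.0 q [-0.64, 0.69, 0.66, 1.86, -0.58, 0.79, -1.22]
(array([649.5,  53.4]), array([84.3, 41.2]), 29.8, 45) [0.59287641 0.68896443]
```

It has stopped against the back stop: the force rises with no travel. I back off, lift clear and check.

>>> {"method": "arm_command", "body": {
  "offset": [
    [-0.01,0,0],
    [-0.025,0,0],
    [-0.04,0,-0.01],
    [-0.05,0,-0.05],
    [-0.06,0,-0.1],
    [-0.09,0,-0.15],
    [-0.12,0,-0.2],
    [-0.15,0,-0.22]
  ],
  "rotation": [
    [0,0,0],
    [0,0,0],
    [0,0,0],
    [0,0,0],
    [0,0,0],
    [0,0,0],
    [0,0,0],
    [0,0,0]
  ],
  "jaw": [0,0,0,0,0,0,0,0]
}}

```text
clock: 17.65
position: [0.4435, 0.0528, 0.2308]
tcp_rot: [[1.0, 0.021, 0.002], [0.021, -1.0, 0.001], [0.002, -0.001, -1.0]]
wrist_force: [-0.9, 0.2, 1.4]
gripper_width: 0.001
grasp_force: 0.0
```

>>> {"method": "arm_command", "body": {
  "offset": [
    [-0.02,-0.045,0],
    [-0.02,-0.09,0],
    [-0.02,-0.13,0],
    [-0.02,-0.17,0],
    [-0.02,-0.2,0],
    [-0.02,-0.2,0]
  ],
  "rotation": [
    [0,0,0],
    [0,0,0],
    [0,0,0],
    [0,0,0],
    [0,0,0],
    [0,0,0]
  ],
  "jaw": [0,0,0,0,0,0]
}}

```text
clock: 18.25
position: [0.4183, 0.2566, 0.2287]
tcp_rot: [[1.0, 0.027, 0.001], [0.027, -1.0, 0.0], [0.001, -0.0, -1.0]]
wrist_force: [-0.6, 0.7, -0.5]
gripper_width: 0.006
grasp_force: 0.0
```

```bash
python3 see.py
python3 - <<'E'
from m import *
im,d=grab_frame('top'); P=cloud('top',d)
m=redmask(im)&(P[...,1]<.15)&(P[...,1]>-.06)&(P[...,0]>.5)&(P[...,0]<.75)
print(rim_rect(P,m))
for n in ['top','scene']:
    if n=='scene': im,d=grab_frame(n);P=cloud(n,d)
    t=(P[...,2]>.05)&(P[...,2]<.068)&(np.abs(P[...,1]-.057)<.02)&(P[...,0]>.625)&(P[...,0]<.7)
    print(n,'grip',cv2.minAreaRect((P[t][:,:2]*1000).astype(np.float32)))
s=cv2.imread('pics/see.png')[110:320,120:500]
cv2.imwrite('pics/final.png',cv2.resize(s,(798,441)))
E
```

```text
offset [0.156, 0.2061, 0.2108] rot [-0.0001, -0.001, 0.0053] clock 18.25 pos [0.4183, 0.2566, 0.2287] head 1.55 F [-0.6, 0.7, -0.5] w 0.006 g 0.0 q [-1.33, 0.19, 0.82, 1.93, -0.16, 1.08, -1.99]
(array([649.3,  53.1]), array([84.2, 42.4]), 30.0, 50) [0.59253139 0.68903374]
(array([640.9,  55.5]), array([ 77.5, 110. ]), 89.0, 123)
top grip ((649.962890625, 56.87434005737305), (9.514998435974121, 40.986419677734375), 89.927490234375)
scene grip ((649.7387084960938, 55.619224548339844), (49.38427734375, 10.234309196472168), 1.1225284337997437)
```

View pics/final.png

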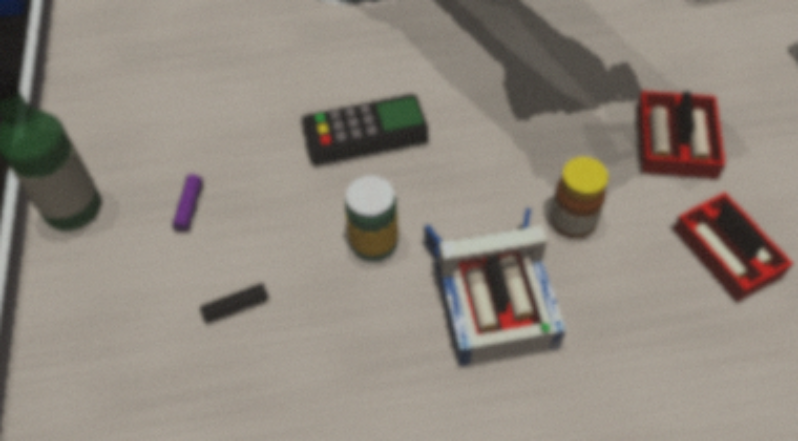

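The picture shows the tray seated in the dock at (500,290), with both rolls in it. The bystanders stand where they were. The grip's far end puts the tray centre at 644.4 mm against the expected 644.3 mm.

```bash
python3 -c "
from rig import workorder; print(workorder.close_job())"
```

```text
the job is handed in; nothing more can be done
None
```

The 80 mm-wide tray is fully home against the dock's back stop, level with both coin rolls in it; nothing else looks moved in the final picture, and the job was handed in at about 18 s.

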